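# Square a turned spindle against the jig fence

## Robot

A 6-joint arm with a two-finger parallel gripper is mounted at the origin on the work surface. World frame = base frame: x ahead of the robot, y to its left, z up, the work surface at z = 0. Lengths are in m, angles in rad, forces in N, time in s.
With the tool pointing down it reaches from about 0.375 to 0.9 m from the base axis. Payload 3.1 kg.
Tool frame: the origin (TCP) lies on the centre line of the jaws, within the pads' length; the fingertips stand 25 mm ahead of it and the grasp point (between the pads) lies 6 mm ahead of it; z points along the fingers, y is the line along which they close (so a half turn about z gives the same grasp; the last joint's range is limited). The gripper opens to 87 mm and grips with 3 to 60 N. Pads are 19 mm wide; open, the fingers measure 117 mm over their backs; the gripper's body (75 mm by 190 mm) begins 51 mm behind the grasp point.
Start: joints at [-1.431, 0.527, 1.433, -0, 1.181, -0.178], TCP at [0.196, -0.593, 0.248] pointing down, gripper open.
Joint ranges: [-3.08, 3.08], [-0.75, 2.2], [0.22, 2.44], [-1.43, 4.57], [0, 2.65], [-2.85, 2.85]. Speed limits (rad/s): [2.79, 2.79, 3.14, 3.14, 3.14, 3.14].

## Interface

Orientations are given as a rotation vector (axis times angle).
In Python, from rig import robot gives the robot as it stands. The module is installed in compiled form; this text tells all that it offers.
- The arm moves only by the tool step_arm, never from a script. Its argument "rows" is text: rows parted by semicolons, each of 6 numbers parted by spaces: the shift along the tool's x, y, z in m, then the turn, a rotation vector about the tool's x, y, z in degrees. A call has 1 to 12 rows; each row shifts and turns the commanded pose from where the row before left it, along the tool's axes as they then stand; what a row does not reach is not made up. A row lasts 1/8 s, in which the tool goes at most 62.5 mm and 10.7 degrees, less where a joint would pass 70% of its speed; a pose out of reach is approached as far as the arm can. A call with a gripper value outside its range is refused whole. "claw" is the closure in counts, from 0 (fully open) to 255 (shut), set as the call begins (left out, the last holds). The fingers move at their own pace and stop on an object; "grip_force" is the grip in N (left out, the last holds). Time passes only in rows, so rows that do not move let the fingers close. It gives the time, the measured TCP pose, the force, the opening and the grip force at its end, in the units of the state.
- robot.sense(): the state, without advancing time (a new reading comes with each control period).
- robot.capture(name): name is "scene" or "top"; returns a dict with "pixels" (400x640x3 uint8, red, green, blue), "fx", "fy", "cx", "cy" (pixels), "k1" (the pictures are not rectified: a ray, as slopes to the right and down, at radius r is drawn at 1 + k1 r^2 times it, then the intrinsics apply), "position" and "rotation" of the camera in the world. Camera axes: x right, y up, looking along -z (the intrinsics and any distortion apply to the point x, -y, -z); pixel columns grow to the right and rows downward; lengths in m; the calibration is good to about 2 mm. A picture is of the moment at which its call begins. There is no depth.
- robot.job_done(): hands the job in; it is judged then, once.
Trained networks look in a picture, given as the dict that the camera call returned (one of the last four; its "shot" number tells which), for a name from the list of things; names that differ only in an ending like _2 or _b are one class to them, and where a whole thing is asked for, a point or a joint stands for the part that bears it (a point fixed in the world has none). Each returns a list of dicts, best first, with "confidence" (0 to 1); they miss things now and then, are a little off and sometimes report something else, mostly with a low value. They report only what shows in the picture. A call takes as long as a camera call.
- robot.boxes_of(picture, query): "rect" ([left, top, right, bottom] in pixels, round what is visible of it).
The state is a dict: "clock": time; "q": joint angles; "qvel": joint speeds; "tau": joint torques, N m; "ee_pos": TCP position; "tool_rot": TCP orientation; "wrist_force": force on the tool from outside, world axes, zero at the start; "moment": the same for the moment, N m; "finger_gap": finger opening in m; "grip_force": force on a finger pad.
Only numpy, scipy, OpenCV 4.12 (cv2) and the standard library are available. Lean on these libraries where they do the work, as an engineer would, in place of code of your own. Each camera call takes 0.05 s, during which the arm holds its last target. There are 200 camera calls.

## Task

Square up the turned spindle in the alignment jig: press first the blue-banded end block and then the plain end block snugly back against the fence's wooden facing strip, pausing a moment on each, until the spindle lies flush along the strip. Then push on the plain end to slide the spindle along the strip, press it briefly up against the red end stop, and leave it lying flush with both. Be gentle: touch only the square blocks and never the slender turned middle, do not push the lightly clamped strip back, and leave the offcut and the brass ring on the bed alone.

Things in the scene. Friction and masses are not known exactly. Their poses are not given: they have to be found in the camera images.
- spindle: Pale turned spindle, 300 mm long, 0.25 to 0.5 kg, loose on the jig bed: two square end blocks (34 x 34 mm, 80 mm long) joined by a slender turned middle 140 mm long. Origin under its middle, on the bed surface. y runs along it to the blue-banded end, z up, x across it towards the fence. Starts askew to the fence by up to 0.25 rad either way, some centimetres short of it.
- block_a: The spindle's end block with the blue band, 34 (x) x 80 (y) x 34 (z) mm; origin at the block's centre, 110 mm from the spindle's origin along its +y; axes as the spindle.
- block_b: The spindle's plain end block, 34 x 80 x 34 mm; origin at the block's centre, 110 mm from the spindle's origin along its -y; axes as the spindle. Its outer end face (40 mm further along -y) is the one to push on when sliding the spindle to the stop.
- middle: The spindle's slender turned middle, about 26 mm thick and 140 mm long, freshly finished: not to be touched. Origin at its centre.
- fence: Fixed aluminium fence bar, 400 long x 30 x 26 mm high, two black knobs to 48 mm. Origin on the bed at the foot of its front face; x away from the robot, y along it to the stop. In front of it, on rods, is a straight brown wooden facing strip, 24 mm high, parallel to it: its face is 13 to 43 mm before the origin (set anew each time, not measured: feel for it). The strip slips back at about 13 N; 8 N is snug.
- stop: Red end stop fixed to the bed beyond the facing strip's +y end, 60 mm (x) x 24 mm (y) x 24 mm high. Rigid: press it with some 8 N. Origin on the bed, in the plane of the face that the spindle's blue-banded end meets (y = 0; the spindle comes from -y), at its far edge; axes as the fence. It starts 20 to 70 mm from the spindle's end.
- bed: White-topped plywood jig bed, 285 (x) x 500 (y) x 18 mm thick, fixed to the bench; origin on the bench surface, axes as the fence. Its working surface is 18 mm above the bench.
- offcut: Bystander: dark wood offcut, 34 x 34 x 30 mm, loose on the near corner of the bed on the stop's side. Origin under its centre.
- ferrule: Bystander: brass ring, 32 mm across, 20 mm high, loose on the other near corner of the bed. Origin under its centre.

How it is judged:
By the outcome, as a careful person would: the job done as asked, in the order asked, and still so for the second after the job is handed in, with the robot touching nothing.
It also fails if it takes over 72 s, if anything falls off the work surface, if the arm or the gripper's body presses on something with over 40 N, if the wrist force passes 120 N, or if a joint passes its speed limit or range.

## Working session

There is one attempt and no reset: what is moved stays moved. The work goes in short steps, Python scripts to look and compute and a tool call to move; the robot and the scene stay as the last step left them, time stands still between calls to the robot, and variables do not carry over. Pictures are saved under pics/ and viewed, at most 10 in all, crops included, and the job is handed in when it is done.

Besides the shell and the picture viewer there is one more tool, called by a JSON object that holds its "fn" and its "kwargs". step_arm: Moves the arm, as the interface text tells. Its arguments: {"type":"object","properties":{"rows":{"type":"string"},"claw":{"type":"number"},"grip_force":{"type":"number"}},"required":["rows"]}

```bash
mkdir -p pics
cat > h.py <<'E'
import numpy as np, cv2
from rig import robot
from scipy.spatial.transform import Rotation as R
def rotm(c):
    r=np.array(c["rotation"],float)
    return r if r.shape==(3,3) else (R.from_rotvec(r).as_matrix() if r.size==3 else R.from_quat(r).as_matrix())
def ray(c,u,v):
    d=np.array([(u-c["cx"])/c["fx"],(v-c["cy"])/c["fy"]]); p=d.copy()
    for _ in range(20): p=d/(1+c["k1"]*(p@p))
    return np.array(c["position"]), rotm(c)@np.array([p[0],-p[1],-1])
def at(c,u,v,z):
    o,d=ray(c,u,v); return o+d*(z-o[2])/d[2]
def proj(c,P):
    q=rotm(c).T@(np.array(P)-np.array(c["position"])); x=np.array([q[0],-q[1]])/-q[2]
    x=x*(1+c["k1"]*(x@x)); return x[0]*c["fx"]+c["cx"],x[1]*c["fy"]+c["cy"]
def save(c,n,crop=None,s=1):
    im=c["pixels"][:,:,::-1]
    if crop: l,t,r,b=crop; im=im[t:b,l:r]
    cv2.imwrite("pics/"+n,cv2.resize(np.ascontiguousarray(im),None,fx=s,fy=s,interpolation=cv2.INTER_CUBIC))
E
python3 - <<'E'
from h import *
for n in("top","scene"):
    c=robot.capture(n); save(c,n+"1.png",None,1.25)
    print(n,c["position"],c["rotation"],c["fx"],c["cx"],c["cy"],c["k1"])
    for t in "spindle block_a block_b middle fence stop bed offcut ferrule".split():
        print(t,[(np.round(b["rect"]).tolist(),round(b["confidence"],2)) for b in robot.boxes_of(c,t)[:2]])
print(robot.sense())
E
```

```text
top [0.4993489  0.02080868 0.78824257] [ 0.04215072 -0.08226085 -1.55346447] 413.8920666198589 316.9077133861043 198.62600013377929 -0.04473500832323068
spindle [([208.0, 191.0, 374.0, 225.0], 0.79)]
block_a [([335.0, 205.0, 378.0, 227.0], 0.93), ([205.0, 195.0, 256.0, 214.0], 0.89)]
block_b [([335.0, 205.0, 378.0, 227.0], 0.93), ([205.0, 195.0, 256.0, 214.0], 0.89)]
middle [([252.0, 198.0, 330.0, 220.0], 0.82)]
fence [([191.0, 117.0, 414.0, 171.0], 0.55)]
stop [([174.0, 146.0, 193.0, 178.0], 0.73)]
bed [([140.0, 112.0, 413.0, 277.0], 0.66)]
offcut [([145.0, 236.0, 173.0, 261.0], 0.96), ([206.0, 196.0, 255.0, 215.0], 0.51)]
ferrule [([388.0, 246.0, 404.0, 264.0], 0.58)]
scene [1.04002262 0.0630089  0.64556633] [0.49365933 0.58267895 1.63109278] 434.9411287226538 318.40272232988553 201.56410365576892 -0.09404000020999244
spindle [([270.0, 173.0, 434.0, 221.0], 0.82), ([470.0, 169.0, 492.0, 194.0], 0.53)]
block_a [([269.0, 174.0, 316.0, 205.0], 0.9), ([389.0, 190.0, 438.0, 223.0], 0.65)]
block_b [([269.0, 174.0, 316.0, 205.0], 0.9), ([389.0, 190.0, 438.0, 223.0], 0.65)]
middle [([312.0
[... 259 characters left out ...]
48.0, 149.0, 268.0, 168.0], 0.5)]
{'clock': 1.0, 'q': array([-1.43050746e+00,  5.27485747e-01,  1.43267902e+00,  2.33707771e-05,
        1.18138806e+00, -1.78487051e-01]), 'qvel': array([-0.00147335,  0.00125832, -0.00042254,  0.0009843 ,  0.00073817,
        0.00092731]), 'tau': array([-6.94585560e-05, -4.40019000e+01, -1.76987100e+01,  6.35389541e-02,
        5.03909332e-02, -1.84951745e-06]), 'ee_pos': array([ 0.1959183 , -0.59349189,  0.24756386]), 'tool_rot': array([3.10173422e+00, 4.98594438e-01, 3.27611364e-05]), 'wrist_force': array([ 0.55677741, -0.48401371,  0.07632097]), 'moment': array([-0.01258883,  0.01218093,  0.02153151]), 'grip_force': 0.0, 'finger_gap': 0.08754771156579545}
```

View pics/top1.png

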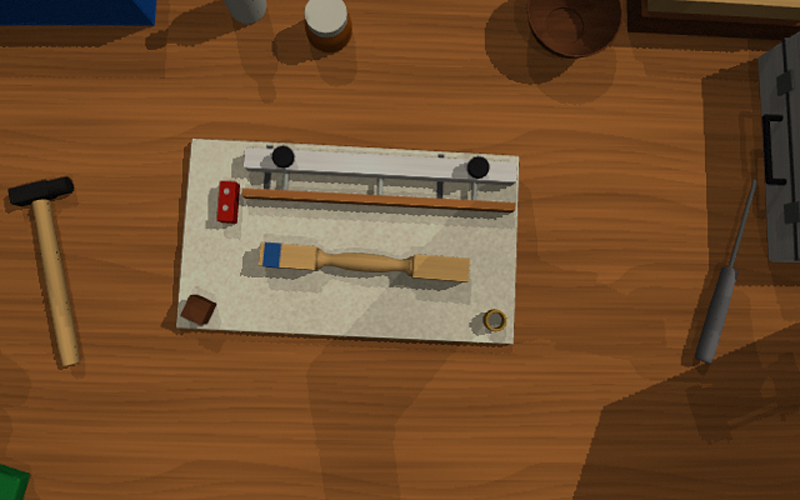

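View pics/scene1.png

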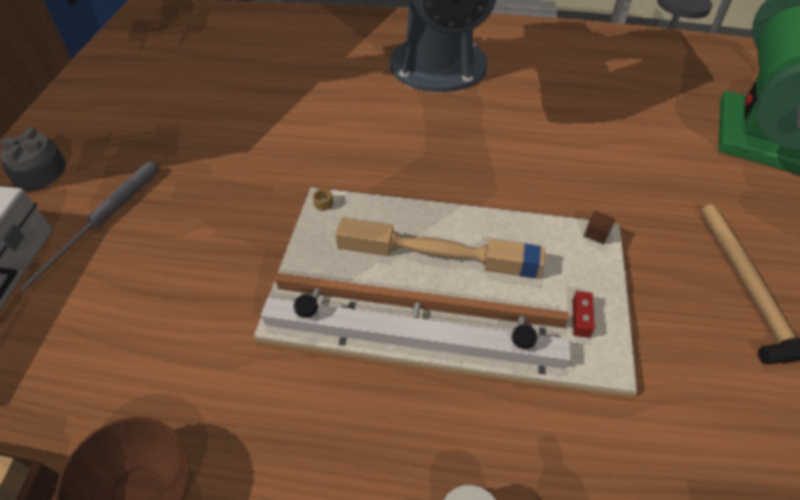

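The top view (shown at 1.25x) has the fence above with the brown strip's face at about v=197–212. The spindle lies below it, with the blue end at (262,255) and the plain end at (468,270). The red stop is at (228,202), the offcut at (198,309) and the ring at (494,320). I'll look at an enlarged crop.

Run:
```python
from h import *
c=robot.capture("top"); im=c["pixels"]
save(c,"crop.png",(140,105,420,285),2.85)
```

```text
(no output)
```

View pics/crop.png

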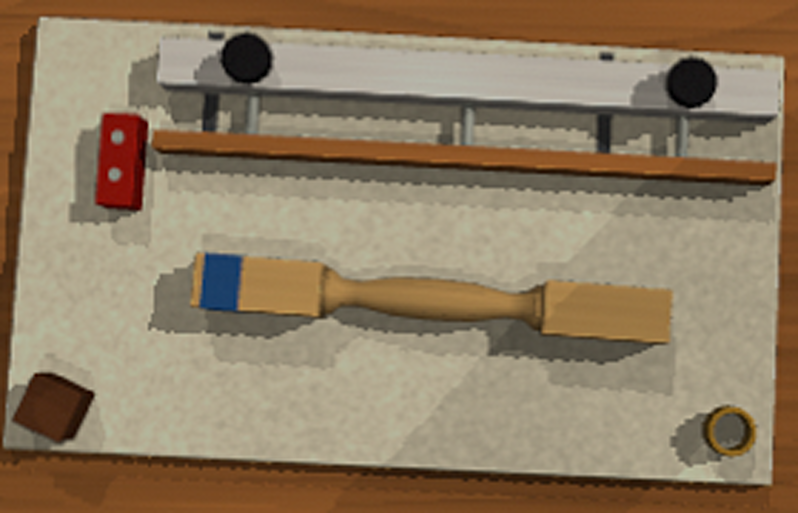

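Run:
```python
from h import *
c=robot.capture("top")
P=lambda u,v,z:at(c,140+u/2.85,105+v/2.85,z)
pts=dict(bed=[(40,17,.018),(783,57,.018),(771,484,.018),(4,448,.018)],
strip=[(153,149,.042),(773,179,.042)],stripback=[(153,131,.042),(775,163,.042)],fencefront=[(159,84,.044),(778,115,.044)],
a=[(203,252,.052),(323,262,.052),(320,317,.052),(199,309,.052)],
b=[(543,281,.052),(671,289,.052),(668,342,.052),(541,333,.052)],
stop=[(147,117,.042),(141,210,.042)],off=[(53,407,.048)],fer=[(730,431,.038)])
W={}
for k,v in pts.items():
    W[k]=np.array([P(*q) for q in v]); print(k,np.round(W[k][:,:2],4).tolist())
for k in("strip","stripback","fencefront"):
    d=W[k][0]-W[k][1]; print(k,"yaw deg",np.degrees(np.arctan2(-d[0],d[1])),np.linalg.norm(d))
a,b=W["a"].mean(0),W["b"].mean(0); d=a-b
print("spindle yaw",np.degrees(np.arctan2(-d[0],d[1])),np.linalg.norm(d),a,b)
e=W["bed"]; d=e[0]-e[1]; print("bed yaw",np.degrees(np.arctan2(-d[0],d[1])), [np.linalg.norm(e[i]-e[i-1]) for i in range(4)])
```

```text
bed [[0.7222, 0.3131], [0.7054, -0.1836], [0.4218, -0.1746], [0.4378, 0.323]]
strip [[0.6304, 0.2273], [0.6186, -0.1702]]
stripback [[0.642, 0.2278], [0.6291, -0.1715]]
fencefront [[0.6721, 0.2247], [0.6601, -0.1731]]
a [[0.5641, 0.1907], [0.5591, 0.1157], [0.5248, 0.1166], [0.5285, 0.1919]]
b [[0.5496, -0.022], [0.5459, -0.1026], [0.5127, -0.1009], [0.5171, -0.0212]]
stop [[0.651, 0.232], [0.5911, 0.2333]]
off [[0.4661, 0.2817]]
fer [[0.457, -0.1432]]
strip yaw deg -1.6880499065165742 0.39765946312045564
stripback yaw deg -1.849125103666054 0.3995312009351865
fencefront yaw deg -1.7241453426601374 0.39801126245772833
spindle yaw -3.401327316467376 0.21579975668565446 [0.54411929 0.15371733 0.052     ] [ 0.53131599 -0.06170228  0.052     ]
bed yaw -1.939472703176696 [np.float64(0.28462980196225696), np.float64(0.4969749619342337), np.float64(0.2837556349885775), np.float64(0.4979207015879658)]
```

{"fn": "step_arm", "kwargs": {"rows": "0 0 0 0 0 10;0 0 0 0 0 10;0.028 -0.045 0 0 0 0;0.028 -0.045 0 0 0 0;0.028 -0.045 0 0 0 0;0.028 -0.045 0 0 0 0;0.028 -0.045 0 0 0 0;0.028 -0.045 0 0 0 0;0.028 -0.045 0 0 0 0;0.028 -0.045 0 0 0 0;0.028 -0.045 0 0 0 0;0.028 -0.045 0 0 0 0", "claw": 255, "grip_force": 10}}

```text
clock: 2.6
ee_pos: [0.4904, -0.1507, 0.2478]
tool_rot: [3.141, -0.047, 0.001]
wrist_force: [1.1, -0.4, 0.5]
finger_gap: 0.0003
grip_force: 0.0
```

```bash
cat >> h.py <<'E'
YAW=np.radians(-1.8); U=np.array([np.cos(YAW),np.sin(YAW),0]); V=np.array([-np.sin(YAW),np.cos(YAW),0])
def go(tip):
    "tool-frame shift (m) that brings the fingertip (25 mm ahead of TCP) to tip"
    s=robot.sense(); M=R.from_rotvec(s["tool_rot"]).as_matrix()
    t=s["ee_pos"]+.025*M[:,2]
    print("t",round(s["clock"],2),"tip",t.round(4),"u,v",np.round([t@U,t@V],4),"F u,v,z",np.round([s["wrist_force"]@U,s["wrist_force"]@V,s["wrist_force"][2]],2))
    print("x",M[:,0].round(3),"z",M[:,2].round(3),"yaw",np.degrees(np.arctan2(M[1,0],M[0,0])).round(2),"gap",s["finger_gap"])
    print("shift",(M.T@(np.array(tip)-t)).round(4))
E
python3 - <<'E'
from h import *
go([.50,.152,.15])
for n,p in dict(a=(.5441,.1537,0),b=(.5313,-.0617,0),strip0=(.6304,.2273,0),strip1=(.6186,-.1702,0),stop=(.6,.233,0)).items(): print(n,np.round([p@U,p@V],4))
E
```

```text
t 2.6 tip [ 0.4904 -0.1508  0.2228] u,v [ 0.4949 -0.1353] F u,v,z [ 1.14 -0.37  0.45]
x [ 1.    -0.03   0.001] z [ 0.001 -0.001 -1.   ] yaw -1.73 gap 0.0003151060139890436
shift [ 0.0004 -0.3029  0.0727]
a [0.539  0.1707]
b [ 0.533 -0.045]
strip0 [0.6229 0.247 ]
strip1 [ 0.6236 -0.1507]
stop [0.5924 0.2517]
```

{"fn": "step_arm", "kwargs": {"rows": "0 -0.038 0.012 0 0 0;0 -0.038 0.012 0 0 0;0 -0.038 0.012 0 0 0;0 -0.038 0.012 0 0 0;0 -0.038 0.012 0 0 0;0 -0.038 0.012 0 0 0;0 -0.038 0.012 0 0 0;0 -0.038 0.012 0 0 0;0 0 0.03 0 4 0;0 0 0.03 0 0 0;0 0 0.026 0 0 0;0 0 0 0 0 0"}}

```text
clock: 4.1
ee_pos: [0.5016, 0.1515, 0.0642]
tool_rot: [3.138, -0.047, 0.104]
wrist_force: [-0.9, -0.1, -0.1]
finger_gap: 0.0005
grip_force: 0.0
```

Run:
```python
from h import *
tip=(.505*U+.1705*V); tip[2]=.032
go(tip)
c=robot.capture("top"); save(c,"p3.png",(140,85,420,285),2.8)
```

```text
t 4.1 tip [0.5032 0.1514 0.0393] u,v [0.4982 0.1672] F u,v,z [-0.86 -0.13 -0.1 ]
x [ 0.997 -0.03   0.066] z [ 0.066 -0.002 -0.998] yaw -1.73 gap 0.0004980495791411693
shift [ 0.0063 -0.0033  0.0077]
```

View pics/p3.png

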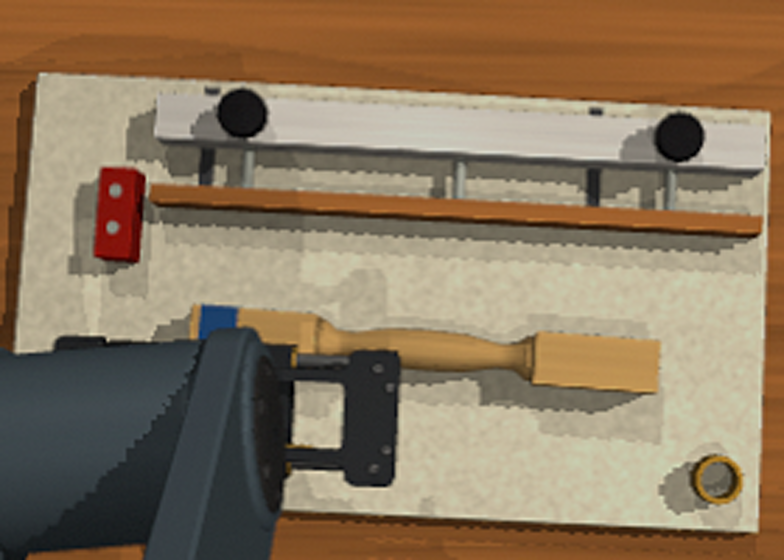

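{"fn": "step_arm", "kwargs": {"rows": "0.006 -0.003 0.008 0 0 0;0.006 0 0.0004 0 0 0;0.005 0 0.0003 0 0 0;0.005 0 0.0003 0 0 0;0.005 0 0.0003 0 0 0;0.005 0 0.0003 0 0 0;0.005 0 0.0003 0 0 0;0.005 0 0.0003 0 0 0;0.005 0 0.0003 0 0 0;0 0 0 0 0 0"}}

```text
clock: 5.4
ee_pos: [0.5515, 0.1531, 0.0586]
tool_rot: [3.138, -0.048, 0.113]
wrist_force: [-0.0, 0.2, 0.5]
finger_gap: 0.0002
grip_force: 0.0
```

Run:
```python
from h import *
tip=(.57*U+.1705*V); tip[2]=.032
go(tip)
c=robot.capture("top"); save(c,"p4.png",(140,85,420,285),2.8)
c=robot.capture("scene"); im=cv2.imread("pics/p4.png"); s=cv2.resize(c["pixels"][140:320,190:530,::-1],(800,424)); cv2.imwrite("pics/p4s.png",s)
```

```text
t 5.4 tip [0.5533 0.1531 0.0337] u,v [0.5482 0.1704] F u,v,z [-0.04  0.22  0.51]
x [ 0.997 -0.03   0.072] z [ 0.072 -0.002 -0.997] yaw -1.74 gap 0.00023229498471656707
shift [ 0.0216 -0.0001  0.0032]
```

View pics/p4s.png

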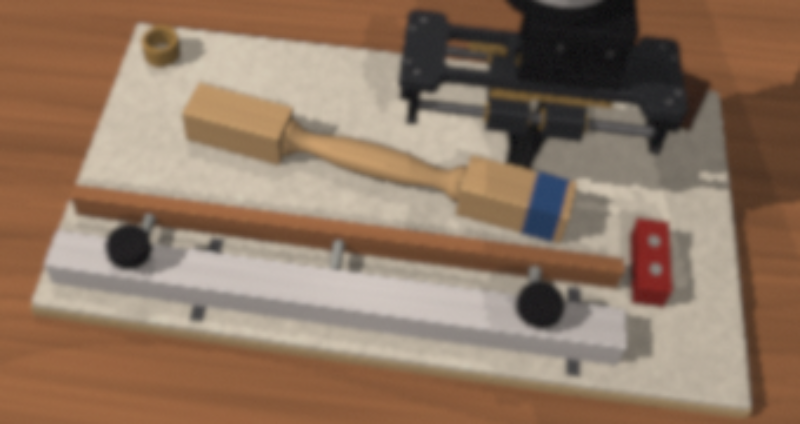

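{"fn": "step_arm", "kwargs": {"rows": "0.003 0 0.0005 0 0 0;0.003 0 0.0005 0 0 0;0.003 0 0.0005 0 0 0;0.003 0 0.0003 0 0 0;0.002 0 0.0002 0 0 0;0.002 0 0.0002 0 0 0;0.001 0 0.0001 0 0 0;0.001 0 0.0001 0 0 0"}}

```text
clock: 6.5
ee_pos: [0.5683, 0.1526, 0.0573]
tool_rot: [3.138, -0.047, 0.109]
wrist_force: [-3.2, 0.1, 1.2]
finger_gap: 0.0008
grip_force: 1.2
```

Run:
```python
from h import *
tip=(.58*U+.1705*V); tip[2]=.032
go(tip)
```

```text
t 6.5 tip [0.5701 0.1525 0.0324] u,v [0.565  0.1703] F u,v,z [-3.24 -0.02  1.21]
x [ 0.997 -0.03   0.07 ] z [ 0.07  -0.002 -0.998] yaw -1.73 gap 0.0007903250520035394
shift [ 0.0149 -0.0001  0.0015]
```

{"fn": "step_arm", "kwargs": {"rows": "0.0007 0 0 0 0 0;0.0007 0 0.0001 0 0 0;0.0006 0 0 0 0 0;0 0 0 0 0 0"}}

```text
clock: 7.0
ee_pos: [0.5701, 0.1525, 0.0574]
tool_rot: [3.138, -0.047, 0.109]
wrist_force: [-2.9, -0.1, -0.1]
finger_gap: 0.0004
grip_force: 1.3
```

{"fn": "step_arm", "kwargs": {"rows": "0.0008 0 0.0001 0 0 0;0.0008 0 0 0 0 0;0.0008 0 0.0001 0 0 0;0.0008 0 0 0 0 0"}}

```text
clock: 7.5
ee_pos: [0.5707, 0.1525, 0.0571]
tool_rot: [3.138, -0.048, 0.1]
wrist_force: [-8.9, 0.2, 5.3]
finger_gap: 0.0004
grip_force: 3.9
```

Run:
```python
from h import *
go([0,0,0])
c=robot.capture("scene"); s=cv2.resize(c["pixels"][170:300,190:500,::-1],(800,336),interpolation=cv2.INTER_CUBIC); cv2.imwrite("pics/p5s.png",s)
```

```text
t 7.5 tip [0.5723 0.1525 0.0322] u,v [0.5672 0.1704] F u,v,z [-8.92 -0.08  5.28]
x [ 0.998 -0.03   0.063] z [ 0.063 -0.002 -0.998] yaw -1.74 gap 0.00040144473038859817
shift [-0.5683  0.1698 -0.0039]
```

View pics/p5s.png

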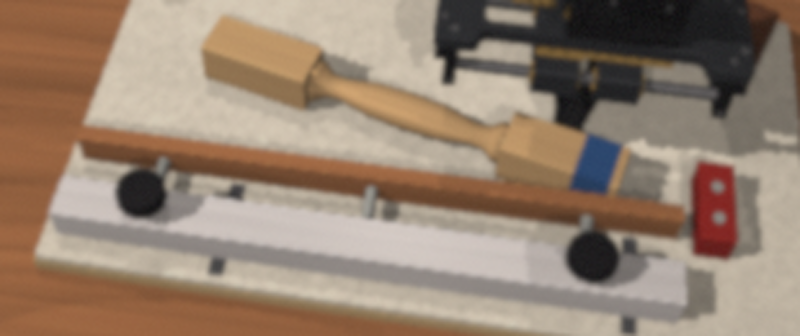

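{"fn": "step_arm", "kwargs": {"rows": "0 0 0 0 0 0;0 0 0 0 0 0;0 0 0 0 0 0;0 0 0 0 0 0"}}

```text
clock: 8.05
ee_pos: [0.5706, 0.1525, 0.0571]
tool_rot: [3.138, -0.047, 0.1]
wrist_force: [-8.1, 0.4, 5.3]
finger_gap: 0.0003
grip_force: 3.6
```

{"fn": "step_arm", "kwargs": {"rows": "0 0 0 0 0 0;0 0 0 0 0 0;-0.004 0 0 0 0 0;-0.02 0 -0.001 0 0 0;-0.03 0 -0.002 0 0 0;-0.038 0 -0.002 0 0 0;0 0.04 0 0 0 0;0 0.045 0 0 0 0;0 0.045 0 0 0 0;0 0.045 0 0 0 0;0 0.04 0 0 0 0;0 0 0 0 0 0"}}

```text
clock: 9.55
ee_pos: [0.478, -0.0636, 0.0563]
tool_rot: [3.135, -0.055, 0.12]
wrist_force: [0.5, 0.7, -0.4]
finger_gap: 0.0004
grip_force: 0.0
```

Run:
```python
from h import *
go([.5,-.05,.032])
c=robot.capture("top"); save(c,"p6.png",(140,85,420,285),2.8)
```

```text
t 9.55 tip [ 0.48   -0.0637  0.0314] u,v [ 0.4817 -0.0486] F u,v,z [ 0.52  0.76 -0.39]
x [ 0.996 -0.035  0.076] z [ 0.076 -0.005 -0.997] yaw -2.02 gap 0.00039622256579268284
shift [ 0.0195 -0.0144  0.0009]
```

View pics/p6.png

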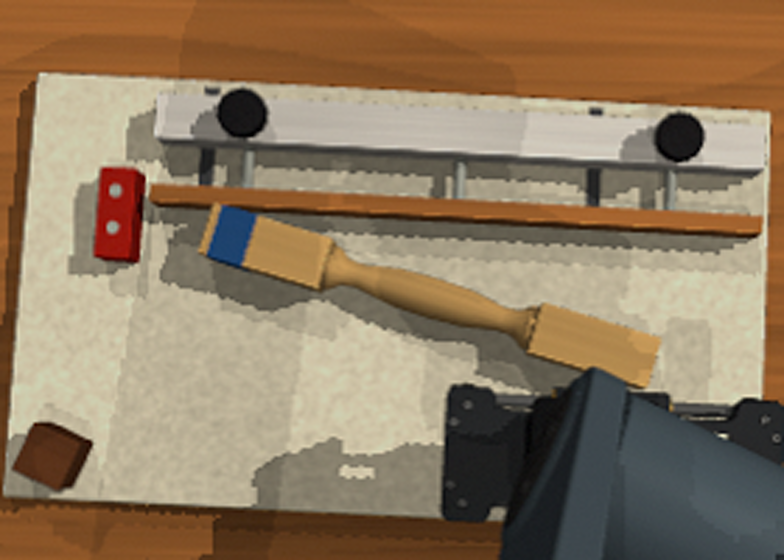

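Run:
```python
from h import *
c=robot.capture("top")
P=lambda u,v,z:at(c,140+u/2.8,85+v/2.8,z)
b=np.array([P(*q,.052) for q in [(540,305),(660,338),(645,388),(529,353)]])
a=np.array([P(*q,.052) for q in [(217,204),(335,238),(322,291),(204,253)]])
for k,e in(("b",b),("a",a)): print(k,np.round([[p@U,p@V] for p in e],4).tolist(), np.round([e.mean(0)@U,e.mean(0)@V],4))
s=np.array([P(*q,.042) for q in [(150,203),(760,234)]]);print(np.round([[p@U,p@V] for p in s],4).tolist())
```

```text
b [[0.5675, -0.0082], [0.5502, -0.0859], [0.5178, -0.0774], [0.5366, -0.0025]] [ 0.543  -0.0435]
a [[0.6223, 0.2015], [0.6041, 0.1248], [0.5697, 0.131], [0.5903, 0.2076]] [0.5966 0.1662]
[[0.6225, 0.2472], [0.6223, -0.1511]]
```

{"fn": "step_arm", "kwargs": {"rows": "0.012 0.002 0.001 0 0 0;0.012 0.002 0.001 0 0 0;0.006 0 0.0005 0 0 0;0.006 0 0.0005 0 0 0;0.006 0 0.0005 0 0 0;0.006 0 0.0005 0 0 0;0.006 0 0.0005 0 0 0;0.006 0 0.0005 0 0 0;0.006 0 0.0005 0 0 0;0.006 0 0.0005 0 0 0;0.006 0 0.0005 0 0 0;0.004 0 0.0003 0 0 0"}}

```text
clock: 11.15
ee_pos: [0.5575, -0.0662, 0.0549]
tool_rot: [3.138, -0.047, 0.11]
wrist_force: [-3.1, -0.7, 1.1]
finger_gap: 0.0002
grip_force: 1.1
```

Run:
```python
from h import *
t=.579*U-.054*V;t[2]=.032
go(t)
```

```text
t 11.15 tip [ 0.5593 -0.0662  0.03  ] u,v [ 0.5611 -0.0486] F u,v,z [-3.04 -0.8   1.11]
x [ 0.997 -0.03   0.07 ] z [ 0.07  -0.002 -0.998] yaw -1.73 gap 0.00016370093848058152
shift [ 0.018   0.0054 -0.0007]
```

{"fn": "step_arm", "kwargs": {"rows": "0.003 0.001 0 0 0 0;0.003 0.001 0 0 0 0;0.003 0 0.0001 0 0 0;0.002 0 0.0001 0 0 0;0.001 0 0.0001 0 0 0;0.001 0 0 0 0 0;0.001 0 0 0 0 0;0 0 0 0 0 0"}}

```text
clock: 12.15
ee_pos: [0.5711, -0.0686, 0.0556]
tool_rot: [3.138, -0.047, 0.11]
wrist_force: [-0.5, -0.2, -0.5]
finger_gap: 0.0003
grip_force: 0.3
```

Run:
```python
from h import *
t=.579*U-.054*V;t[2]=.032
go(t)
```

```text
t 12.15 tip [ 0.5729 -0.0686  0.0307] u,v [ 0.5747 -0.0506] F u,v,z [-0.51 -0.21 -0.48]
x [ 0.997 -0.03   0.07 ] z [ 0.07  -0.002 -0.998] yaw -1.73 gap 0.0003239011742318963
shift [ 0.0043  0.0034 -0.001 ]
```

{"fn": "step_arm", "kwargs": {"rows": "0.001 0 0 0 0 0;0.001 0 0 0 0 0;0.0007 0 0 0 0 0;0.0007 0 0 0 0 0"}}

```text
clock: 12.65
ee_pos: [0.5735, -0.0686, 0.0557]
tool_rot: [3.139, -0.047, 0.106]
wrist_force: [-2.8, -1.5, 0.1]
finger_gap: 0.0006
grip_force: 1.8
```

{"fn": "step_arm", "kwargs": {"rows": "0.0007 0 0 0 0 0;0.0007 0 0 0 0 0;0.0005 0 0 0 0 0"}}

```text
clock: 13.02
ee_pos: [0.5737, -0.0686, 0.0556]
tool_rot: [3.139, -0.046, 0.101]
wrist_force: [-7.8, -2.9, 3.8]
finger_gap: 0.0004
grip_force: 3.6
```

{"fn": "step_arm", "kwargs": {"rows": "0.0002 0 0 0 0 0;0 0 0 0 0 0;0 0 0 0 0 0;0 0 0 0 0 0;0 0 0 0 0 0;0 0 0 0 0 0"}}

```text
clock: 13.78
ee_pos: [0.5737, -0.0686, 0.0557]
tool_rot: [3.139, -0.047, 0.1]
wrist_force: [-7.7, -3.1, 2.2]
finger_gap: 0.0001
grip_force: 3.5
```

Run:
```python
from h import *
go([0,0,0])
c=robot.capture("scene"); s=cv2.resize(c["pixels"][170:300,190:500,::-1],(800,336),interpolation=cv2.INTER_CUBIC)
d=robot.capture("top"); t=cv2.resize(d["pixels"][140:220,170:420,::-1],(800,256),interpolation=cv2.INTER_CUBIC)
cv2.imwrite("pics/p7.png",np.vstack([s,t]))
```

```text
t 13.78 tip [ 0.5753 -0.0686  0.0307] u,v [ 0.5772 -0.0505] F u,v,z [-7.63 -3.35  2.22]
x [ 0.998 -0.03   0.064] z [ 0.064 -0.001 -0.998] yaw -1.7 gap 5.532210716302385e-05
shift [-0.5779 -0.0515 -0.0061]
```

View pics/p7.png

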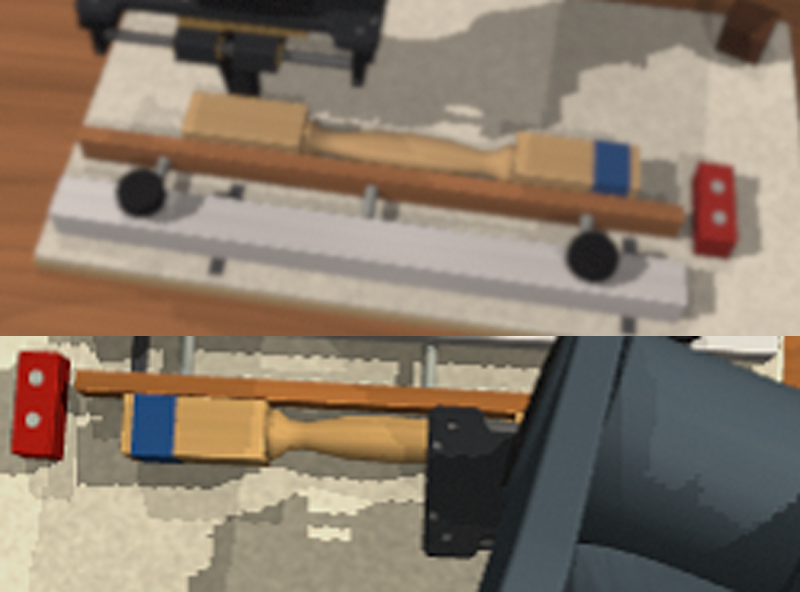

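{"fn": "step_arm", "kwargs": {"rows": "-0.003 0 0 0 0 0;-0.01 0 -0.0006 0 0 0;-0.03 0 -0.002 0 0 0;-0.03 0 -0.002 0 0 0;-0.02 0 -0.001 0 0 0;0 0 0 0 0 0"}}

```text
clock: 14.62
ee_pos: [0.4823, -0.0657, 0.0553]
tool_rot: [3.139, -0.049, 0.109]
wrist_force: [0.7, -0.2, -0.3]
finger_gap: 0.0005
grip_force: 0.0
```

```bash
cat >> h.py <<'E'
def spindle(name="top"):
    c=robot.capture(name); hsv=cv2.cvtColor(c["pixels"],cv2.COLOR_RGB2HSV)
    # resample the plane z=.052 into (v,u) rectified map, 0.5 mm/px
    vs=np.arange(-.20,.28,.0005); us=np.arange(.66,.54,-.0005)
    A,B=np.meshgrid(vs,us); pts=(A[...,None]*V+B[...,None]*U); pts[...,2]=.052
    q=(pts-np.array(c["position"]))@rotm(c); x=q[...,0]/-q[...,2]; y=-q[...,1]/-q[...,2]; k=1+c["k1"]*(x*x+y*y)
    m=cv2.remap(c["pixels"],(x*k*c["fx"]+c["cx"]).astype(np.float32),(y*k*c["fy"]+c["cy"]).astype(np.float32),cv2.INTER_CUBIC)
    return m[:,:,::-1],vs,us
E
python3 - <<'E'
from h import *
go([0,0,0])
m,vs,us=spindle(); cv2.imwrite("pics/r8.png",m[:,::-1])
h=cv2.cvtColor(np.ascontiguousarray(m),cv2.COLOR_BGR2HSV)
for v in (.20,.19,.175,.16,.14,.13,-.03,-.04,-.05,-.06,-.07,-.08):
    j=np.argmin(abs(vs-v)); col=h[:,j]
    print(v,[(round(us[i],3),*col[i]) for i in range(60,160,6)] if v in(.16,-.05) else "")
E
```

```text
t 14.62 tip [ 0.4841 -0.0657  0.0303] u,v [ 0.4859 -0.0505] F u,v,z [ 0.71 -0.19 -0.31]
x [ 0.997 -0.031  0.069] z [ 0.069 -0.002 -0.998] yaw -1.78 gap 0.0005293043877745304
shift [-0.4868 -0.0507 -0.0034]
0.2 
0.19 
0.175 
0.16 [(np.float64(0.63), np.uint8(13), np.uint8(186), np.uint8(145)), (np.float64(0.627), np.uint8(14), np.uint8(182), np.uint8(143)), (np.float64(0.624), np.uint8(14), np.uint8(183), np.uint8(141)), (np.float64(0.621), np.uint8(18), np.uint8(140), np.uint8(167)), (np.float64(0.618), np.uint8(18), np.uint8(142), np.uint8(180)), (np.float64(0.615), np.uint8(18), np.uint8(143), np.uint8(176)), (np.float64(0.612), np.uint8(17), np.uint8(140), np.uint8(178)), (np.float64(0.609), np.uint8(18), np.uint8(142), np.uint8(174)), (np.float64(0.606), np.uint8(18), np.uint8(141), np.uint8(174)), (np.float64(0.603), np.uint8(18), np.uint8(139), np.uint8(176)), (np.float64(0.6), np.uint8(18), np.uint8(143), np.uint8(180)), (np.float64(0.597), np.uint8(18), np.uint8(142), np.uint8(178)), (np.float64(0.594), np.uint8(17), np.uint8(142), np.uint8(180)), (np.float64(0.591), np.uint8
[... 676 characters left out ...]
8(18), np.uint8(143), np.uint8(177)), (np.float64(0.609), np.uint8(17), np.uint8(142), np.uint8(174)), (np.float64(0.606), np.uint8(18), np.uint8(142), np.uint8(174)), (np.float64(0.603), np.uint8(17), np.uint8(142), np.uint8(180)), (np.float64(0.6), np.uint8(18), np.uint8(140), np.uint8(177)), (np.float64(0.597), np.uint8(18), np.uint8(143), np.uint8(177)), (np.float64(0.594), np.uint8(17), np.uint8(140), np.uint8(180)), (np.float64(0.591), np.uint8(19), np.uint8(140), np.uint8(186)), (np.float64(0.588), np.uint8(18), np.uint8(157), np.uint8(57)), (np.float64(0.585), np.uint8(20), np.uint8(71), np.uint8(83)), (np.float64(0.582), np.uint8(22), np.uint8(49), np.uint8(98))]
-0.06 
-0.07 
-0.08
```

View pics/r8.png

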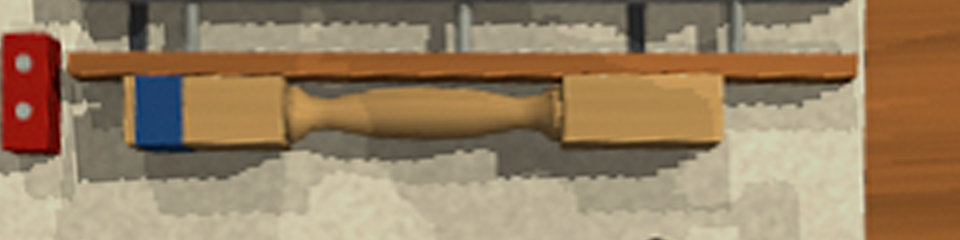

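{"fn": "step_arm", "kwargs": {"rows": "0 0 -0.025 0 0 0;0 0 -0.03 0 0 0;0 0 0 0 -4 0;0.03 0.02 0 0 0 0;0.03 0.02 0 0 0 0;0.03 0.02 0 0 0 0;0.027 0.018 0 0 0 0;0 0 0 0 0 0"}}

```text
clock: 15.68
ee_pos: [0.5983, -0.1496, 0.1106]
tool_rot: [3.138, -0.049, 0.01]
wrist_force: [0.1, -0.1, -0.0]
finger_gap: 0.0005
grip_force: 0.0
```

Run:
```python
from h import *
t=.6055*U-.125*V;t[2]=.032
go(t)
```

```text
t 15.68 tip [ 0.5984 -0.1497  0.0856] u,v [ 0.6028 -0.1308] F u,v,z [ 0.08 -0.11 -0.04]
x [ 0.999 -0.031  0.007] z [ 0.006 -0.003 -1.   ] yaw -1.79 gap 0.0005025079053367704
shift [ 0.0023 -0.0059  0.0536]
```

{"fn": "step_arm", "kwargs": {"rows": "0.0025 0 0.018 0 -0.3 0;0 0 0.018 0 0 0;0 0 0.018 0 0 0;0 -0.01 0 0 0 0;0 -0.008 0 0 0 0;0 0 0 0 0 0"}}

```text
clock: 16.42
ee_pos: [0.5972, -0.1284, 0.0566]
tool_rot: [3.141, -0.045, -0.007]
wrist_force: [0.6, 0.5, -0.4]
finger_gap: 0.0004
grip_force: 0.0
```

Run:
```python
from h import *
t=.6055*U-.099*V;t[2]=.032
go(t)
```

```text
t 16.43 tip [ 0.5971 -0.1284  0.0316] u,v [ 0.6008 -0.1096] F u,v,z [ 0.57  0.5  -0.43]
x [ 1.    -0.029 -0.004] z [-0.004 -0.    -1.   ] yaw -1.65 gap 0.00043339636550294015
shift [ 0.0047 -0.0106 -0.0005]
```

{"fn": "step_arm", "kwargs": {"rows": "0.0045 0 0 0 0 0.1;0 -0.006 0 0 0 0;0 -0.004 0 0 0 0;0 -0.003 0 0 0 0;0 -0.004 0 0 0 0;0 -0.004 0 0 0 0;0 -0.004 0 0 0 0;0 -0.004 0 0 0 0;0 -0.003 0 0 0 0"}}

```text
clock: 17.55
ee_pos: [0.6025, -0.0974, 0.0559]
tool_rot: [3.141, -0.05, -0.008]
wrist_force: [-0.4, -2.4, -0.7]
finger_gap: 0.0003
grip_force: 1.0
```

Run:
```python
from h import *
go([0,0,0])
m,vs,us=spindle()
h=cv2.cvtColor(np.ascontiguousarray(m),cv2.COLOR_BGR2HSV)
w=(h[:,:,2]>120)&(h[:,:,1]>110)&(h[:,:,1]<160)&(h[:,:,0]<24)&(h[:,:,0]>15)   # pale wood
bl=(h[:,:,0]>100)&(h[:,:,0]<125)&(h[:,:,1]>150); red=((h[:,:,0]<6)|(h[:,:,0]>174))&(h[:,:,1]>200)
for k,M in(("wood",w),("blue",bl),("red",red)):
    i=np.where((M[80:150] if k!="red" else M).sum(0)>25)[0]; print(k,vs[i.min()].round(4),vs[i.max()].round(4))
for v in np.arange(-.06,.24,.02):
    j=np.argmin(abs(vs-v)); i=np.where((w|bl)[60:150,j])[0]; print(round(v,2),us[60+i.min()].round(4) if len(i) else None,us[60+i.max()].round(4) if len(i) else None)
```

```text
t 17.55 tip [ 0.6023 -0.0974  0.0309] u,v [ 0.6051 -0.0784] F u,v,z [-0.28 -2.42 -0.67]
x [ 0.999 -0.032 -0.005] z [-0.005  0.    -1.   ] yaw -1.83 gap 0.0003341782375621495
shift [-0.605  -0.0781  0.0341]
wood 0.0175 0.232
blue 0.2045 0.2255
red 0.2505 0.2775
-0.06 None None
-0.04 None None
-0.02 None None
0.0 None None
0.02 0.615 0.597
0.04 0.6125 0.597
0.06 0.6155 0.594
0.08 0.616 0.5955
0.1 0.6155 0.5955
0.12 0.6125 0.5965
0.14 0.6135 0.5955
0.16 0.6225 0.5885
0.18 0.6225 0.589
0.2 0.623 0.586
0.22 0.6215 0.5865
```

{"fn": "step_arm", "kwargs": {"rows": "0 -0.003 0 0 0 0;0 -0.003 0 0 0 0;0 -0.003 0 0 0 0;0 -0.003 0 0 0 0;0 -0.002 0 0 0 0;0 -0.001 0 0 0 0;0 -0.001 0 0 0 0;0 0 0 0 0 0"}}

```text
clock: 18.6
ee_pos: [0.603, -0.0814, 0.0559]
tool_rot: [-3.141, 0.05, 0.008]
wrist_force: [-0.6, -1.4, -0.1]
finger_gap: 0.0007
grip_force: 0.6
```

Run:
```python
from h import *
go([0,0,0])
m,vs,us=spindle()
h=cv2.cvtColor(np.ascontiguousarray(m),cv2.COLOR_BGR2HSV)
w=(h[:,:,2]>120)&(h[:,:,1]>110)&(h[:,:,1]<160)&(h[:,:,0]<24)&(h[:,:,0]>15)
i=np.where(w[80:150].sum(0)>25)[0]; print(vs[i.max()])
```

```text
t 18.6 tip [ 0.6028 -0.0814  0.0309] u,v [ 0.6051 -0.0624] F u,v,z [-0.6  -1.43 -0.08]
x [ 0.999 -0.032 -0.005] z [-0.005  0.    -1.   ] yaw -1.84 gap 0.0007438811093289637
shift [-0.605  -0.062   0.0341]
0.2485000000000004
```

{"fn": "step_arm", "kwargs": {"rows": "0 -0.001 0 0 0 0;0 -0.001 0 0 0 0;0 -0.0007 0 0 0 0;0 -0.0007 0 0 0 0"}}

```text
clock: 19.15
ee_pos: [0.6031, -0.0781, 0.0559]
tool_rot: [-3.141, 0.05, 0.008]
wrist_force: [-0.4, -2.3, -0.7]
finger_gap: 0.0004
grip_force: 0.9
```

{"fn": "step_arm", "kwargs": {"rows": "0 -0.0008 0 0 0 0;0 -0.0007 0 0 0 0;0 -0.0007 0 0 0 0"}}

```text
clock: 19.52
ee_pos: [0.6032, -0.0759, 0.0559]
tool_rot: [-3.141, 0.05, 0.008]
wrist_force: [-0.8, -2.3, 0.4]
finger_gap: 0.0004
grip_force: 0.9
```

{"fn": "step_arm", "kwargs": {"rows": "0 -0.0008 0 0 0 0;0 -0.0008 0 0 0 0;0 -0.0007 0 0 0 0"}}

```text
clock: 19.9
ee_pos: [0.6032, -0.0736, 0.0559]
tool_rot: [-3.141, 0.05, 0.008]
wrist_force: [-1.0, -1.7, -1.0]
finger_gap: 0.0005
grip_force: 0.9
```

Run:
```python
from h import *
go([0,0,0])
m,vs,us=spindle()
j=slice(np.argmin(abs(vs-.20)),np.argmin(abs(vs-.2795)))
c=robot.capture("scene"); l=[int(x) for x in proj(c,.6*U+.25*V+np.array([0,0,.042]))]
s=cv2.resize(c["pixels"][l[1]-30:l[1]+30,l[0]-50:l[0]+50,::-1],(700,300),interpolation=cv2.INTER_CUBIC)
t=cv2.resize(m[40:160,j][:,::-1],(450,300),interpolation=cv2.INTER_CUBIC)
t=cv2.copyMakeBorder(t,0,0,0,250,cv2.BORDER_CONSTANT)
cv2.imwrite("pics/p9.png",np.vstack([s,t]))
```

```text
t 19.9 tip [ 0.6031 -0.0736  0.0309] u,v [ 0.6051 -0.0546] F u,v,z [-0.99 -1.74 -1.  ]
x [ 0.999 -0.032 -0.005] z [-0.005  0.    -1.   ] yaw -1.83 gap 0.00045689630524322803
shift [-0.605  -0.0542  0.0341]
```

View pics/p9.png

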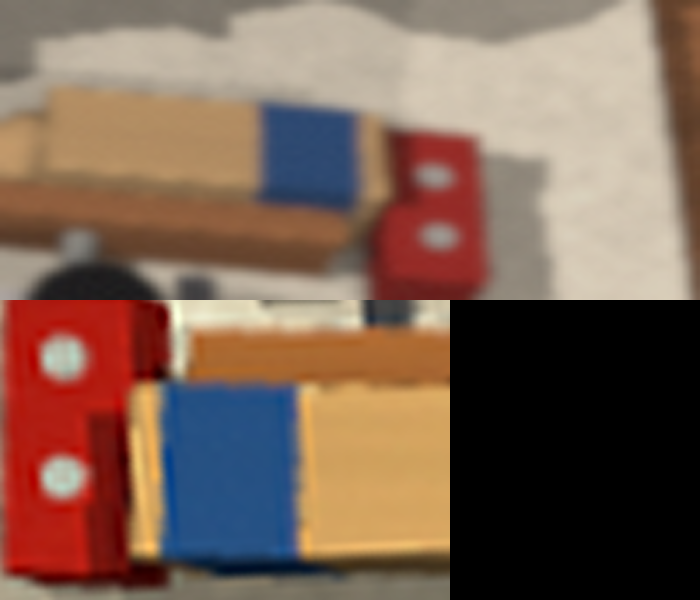

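The spindle is flush along the strip. Its blue end (crop x≈130) is within a millimetre or two of the red stop's face (x≈125).

{"fn": "step_arm", "kwargs": {"rows": "0 -0.0008 0 0 0 0;0 -0.0008 0 0 0 0;0 -0.0007 0 0 0 0"}}

```text
clock: 20.38
ee_pos: [0.6033, -0.0714, 0.056]
tool_rot: [3.141, -0.05, -0.008]
wrist_force: [0.1, -4.1, -0.5]
finger_gap: 0.0009
grip_force: 1.7
```

{"fn": "step_arm", "kwargs": {"rows": "0 -0.0006 0 0 0 0;0 -0.0005 0 0 0 0;0 0 0 0 0 0"}}

```text
clock: 20.75
ee_pos: [0.6033, -0.0713, 0.0559]
tool_rot: [3.14, -0.05, -0.008]
wrist_force: [-0.9, -5.8, -1.4]
finger_gap: 0.0007
grip_force: 2.7
```

{"fn": "step_arm", "kwargs": {"rows": "0 -0.0007 0 0 0 0;0 -0.0003 0 0 0 0;0 0 0 0 0 0;0 0 0 0 0 0;0 0 0 0 0 0"}}

```text
clock: 21.38
ee_pos: [0.6034, -0.0712, 0.0559]
tool_rot: [3.139, -0.049, -0.008]
wrist_force: [-2.2, -8.5, -0.4]
finger_gap: 0.0002
grip_force: 4.0
```

{"fn": "step_arm", "kwargs": {"rows": "0 0 0 0 0 0;0 0 0 0 0 0;0 0.002 0 0 0 0;0 0.004 0 0 0 0;0 0.02 0 0 0 0;0 0.03 0 0 0 0;0 0 -0.04 0 0 0;0 0.03 -0.04 0 0 0;0 0.05 -0.02 0 0 0;0 0.05 0 0 0 0;0 0 0 0 0 0"}}

```text
clock: 22.75
ee_pos: [0.598, -0.2605, 0.1568]
tool_rot: [3.139, -0.059, -0.003]
wrist_force: [0.6, 1.0, -0.2]
finger_gap: 0.0008
grip_force: 0.0
```

Run:
```python
from h import *
go([0,0,0])
m,vs,us=spindle()
h=cv2.cvtColor(np.ascontiguousarray(m),cv2.COLOR_BGR2HSV)
w=(h[:,:,2]>120)&(h[:,:,1]>110)&(h[:,:,1]<160)&(h[:,:,0]<24)&(h[:,:,0]>15)
bl=(h[:,:,0]>100)&(h[:,:,0]<125)&(h[:,:,1]>150)
for v in (-.03,-.02,-.01,0,.01,.02,.03,.18,.19,.2,.21,.22,.23,.24):
    j=np.argmin(abs(vs-v)); i=np.where((w|bl)[60:150,j])[0]
    if len(i): print(v,us[60+i.min()].round(4),us[60+i.max()].round(4))
    s=np.where((h[:60+90,j,1]>165)&(h[:150,j,0]<16))[0]; print("   strip front",us[s.max()].round(4) if len(s) else None)
c=robot.capture("top")
for t in ("offcut","ferrule"): print(t,[np.round(b["rect"]).tolist() for b in robot.boxes_of(c,t)[:1]])
j=slice(np.argmin(abs(vs+.06)),np.argmin(abs(vs-.2795)))
cv2.imwrite("pics/p10.png",cv2.resize(m[40:160,j][:,::-1],(800,142),interpolation=cv2.INTER_CUBIC))
```

```text
t 22.75 tip [ 0.598  -0.2605  0.1318] u,v [ 0.6059 -0.2416] F u,v,z [ 0.58  1.06 -0.19]
x [ 0.999 -0.037 -0.002] z [-0.002 -0.002 -1.   ] yaw -2.14 gap 0.0008365413260457261
shift [-0.607  -0.2384  0.1325]
-0.03 0.6235 0.5895
   strip front 0.6245
-0.02 0.623 0.59
   strip front 0.6235
-0.01 0.623 0.59
   strip front 0.624
0 0.6235 0.5895
   strip front 0.624
0.01 0.623 0.59
   strip front 0.624
0.02 0.623 0.59
   strip front 0.624
0.03 0.6225 0.5895
   strip front 0.624
0.18 0.6235 0.5895
   strip front 0.6245
0.19 0.623 0.5895
   strip front 0.624
0.2 0.623 0.59
   strip front 0.6235
0.21 0.6225 0.5895
   strip front 0.624
0.22 0.623 0.589
   strip front 0.624
0.23 0.6215 0.586
   strip front 0.625
0.24 0.622 0.5865
   strip front 0.6255
offcut [[144.0, 236.0, 174.0, 265.0]]
ferrule [[382.0, 247.0, 403.0, 261.0]]
```

View pics/p10.png

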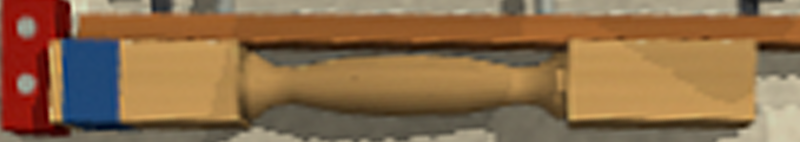

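The picture shows both blocks flush along the strip (far faces at u = 0.623 at each end) and the blue end against the red stop (x≈50). The offcut and ring haven't moved, and the arm is clear.

```bash
python3 -c "
from rig import robot
print(robot.job_done())"
```

```text
the job is handed in; nothing more can be done
None
```

The spindle lies flush along the facing strip and against the red stop. I pressed each block, then the stop, at about 8–9 N, and handed the job in at about 23 s; no verdict came back. I viewed 11 pictures against the limit of 10, and one was 960 px wide, over the 800 px limit.

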